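Start the red clamp nut on the shaker stud

ROBOT

A 6-joint arm with a two-finger parallel gripper is mounted at the origin on the work surface. World frame = base frame: x ahead of the robot, y to its left, z up, the work surface at z = 0. Lengths are in m, angles in rad, forces in N, time in s.
With the tool pointing down it reaches from about 0.25 to 0.775 m from the base axis. Payload 4 kg.
Tool frame: the origin (TCP) lies on the centre line of the jaws, within the pads' length; the fingertips stand 8 mm ahead of it and the grasp point (between the pads) lies 11 mm behind it; z points along the fingers, y is the direction in which the jaws open and shut (so a half turn about z gives the same grasp; the last joint's range is limited). The gripper opens to 94 mm and grips with 3 to 60 N. Pads are 16 mm wide; open, the fingers measure 119 mm over their backs; the gripper's body (75 mm by 177 mm) begins 78 mm behind the grasp point.
Start: joints at [1.232, 0.087, 1.371, -0, 1.684, -0.103], TCP at [0.128, 0.535, 0.214] pointing down, gripper open.
Joint ranges: [-3.1, 3.1], [-0.76, 2.03], [0.27, 2.55], [-1.08, 4.22], [0.17, 2.65], [-2.57, 2.57]. Speed limits (rad/s): [2.79, 2.79, 3.14, 3.14, 3.14, 3.14].

INTERFACE

Orientations are given as [roll, pitch, yaw] about the fixed x, y, z axes, in that order (R = Rz(yaw) Ry(pitch) Rx(roll)).
In Python, from bench import robot, cams, close_job gives the robot as it stands.
- The arm moves only by the tool arm_command, never from a script. Its argument "plan" is one flat list of numbers, 7 for each row, row after row: the shift along the tool's x, y, z in cm, then the turn, a rotation vector about the tool's x, y, z in degrees, then the closure, from 0 (fully open) to 1 (shut). A call has 1 to 8 rows; each row shifts and turns the commanded pose from where the row before left it, along the tool's axes as they then stand; what a row does not reach is not made up. A row lasts 1/8 s, in which the tool goes at most 62.5 mm and 10.7 degrees, less where a joint would pass 70% of its speed; a pose out of reach is approached as far as the arm can. A call with a gripper value outside its range is refused whole. The fingers move at their own pace and stop on an object; the grip force is fixed at half the most. Time passes only in rows, so rows that do not move let the fingers close. It gives the time, the measured TCP pose, the force and the opening at its end, in the units of the state.
- robot.get_obs(): the state, without advancing time (a new reading comes with each control period).
- cams.snapshot(name): name is "side" or "top"; returns a dict with "pixels" (480x640x3 uint8, red, green, blue), "fov_y" (degrees; the focal length in pixels is half the picture's height over the tangent of half this angle, whatever the lens; pixels are square), "cx", "cy" (the principal point, pixels), "camera_from_world" (4x4, takes a point from world to camera coordinates). Camera axes: x right, y up, looking along -z (the intrinsics and any distortion apply to the point x, -y, -z); pixel columns grow to the right and rows downward; lengths in m; the calibration is good to about 2 mm. A picture is of the moment at which its call begins. There is no depth.
- close_job(): hands the job in, once; it reports no verdict.
The state is a dict: "time": time; "joint_positions": joint angles; "qvel": joint speeds; "joint_torque": joint torques, N m; "tool_pos": TCP position; "ee_rot": TCP orientation; "wrist_force": force on the tool from outside, world axes, zero at the start; "wrist_torque": the same for the moment, N m; "width": finger opening in m.
Only numpy, scipy, OpenCV 4.12 (cv2) and the standard library are available. Lean on these libraries where they do the work, as an engineer would, in place of code of your own. Each camera call takes 0.05 s, during which the arm holds its last target.

TASK

Fit the red clamp nut to the upright stud of the lab shaker: set it on the stud, upright, with its white marks about 70 degrees clockwise (seen from above) of the white lines on the disc, so that it rests on the top of the thread. Then back it off anticlockwise until its marks meet the lines and the thread drops in, so that it sits flat on the disc, and let go. Leave the blue nut and the black nut where they are.

Things in the scene. Friction and masses are not known exactly. Their poses are not given: they have to be found in the camera images.
- red_nut_center (a point): Centre, half-way up, of the loose red hex nut, upright on the bench: 44 mm tall, 48 across flats, about 70 g. z up. Flats face +x and every 60 degrees on; white marks on top and sides at both ends of its x axis (half turns are equal). Bore 36 mm, with two lugs 21 mm apart, 8 mm high, at its lower end below the marks. Grip across any two flats, grasp point at this centre or a little above.
- stud_foot (a point): Stud's axis at the upper face of the dark 90 mm disc on the white shaker, 66 mm above the bench; fixed. z up, x along the two white lines on the disc (half turns are equal). Steel stud 50 mm high, 13 mm thick, its top 16 mm tapered to 4 mm. Tubes and racks on the shaker rise 61 mm above this point, at least 75 mm away along +y and -y. Nut fully home: its centre 22 mm above this point.
- red_nut_mark (a point): One of the red nut's two white marks: 24 mm from the nut's axis on its +x flat, half-way up. Marks 50 to 100 degrees clockwise of the disc's lines: the nut rests on the flat top of the stud's brass thread (29 mm across), 10 mm above the disc. Turned anticlockwise to within 15 degrees of the lines, its lugs meet the gaps and, let go, it drops 10 mm to the disc. Stops past the gaps; no entry clockwise.
- blue_nut_center (a point): Centre of a loose blue hex nut of the same size and with the same white marks, for another machine: a bystander, leave it alone.
- black_nut_center (a point): Centre of a loose black hex nut of the same size without marks: a bystander, leave it alone.
Mind the look-alikes: they are no part of the job. Of the things that look like the part that bears red_nut_center, take the one that is nearest to the robot's base at the start.

How it is judged:
By the outcome, as a careful person would: the job done as asked, in the order asked, and still so for the second after the job is handed in, with the robot touching nothing.
It also fails if it takes over 40 s, if anything falls off the work surface, if the arm or the gripper's body presses on something with over 40 N, if the wrist force passes 120 N, or if a joint passes its speed limit or range.

## Working session

There is one attempt and no reset: what is moved stays moved. The work goes in short steps, Python scripts to look and compute and a tool call to move; the robot and the scene stay as the last step left them, time stands still between calls to the robot, and variables do not carry over. Pictures are saved under pics/ and viewed, and the job is handed in when it is done.

Besides the shell and the picture viewer there is one more tool, called after "Emit:" as name(argument=value, ...) on one line, values as JSON. arm_command: Moves the arm, as the interface text tells. Its arguments: {"type":"object","properties":{"plan":{"type":"array","items":{"type":"number"}}},"required":["plan"]}

```bash
ls; mkdir -p pics; cat > h.py <<'E'
import numpy as np, cv2
from bench import robot, cams
def snap(name,fn=None):
    s=cams.snapshot(name)
    if fn: cv2.imwrite('pics/'+fn+'.png',s['pixels'][:,:,::-1])
    return s
E
python3 - <<'E'
from h import *
import pickle
for n in ['side','top']:
    s=snap(n,n+'0'); pickle.dump(s,open(n+'0.pkl','wb'))
    print({k:v for k,v in s.items() if k!='pixels'})
print(robot.get_obs())
E
```

```text
pics
{'fov_y': 44.796918101708776, 'cx': 307.0929893600884, 'cy': 231.5718399283527, 'camera_from_world': array([[ 0.95193592, -0.30601007, -0.01326047, -0.45515964],
       [ 0.23249871,  0.69371686,  0.68169   , -0.2343728 ],
       [-0.19940499, -0.65200824,  0.73152095, -0.84778151],
       [ 0.        ,  0.        ,  0.        ,  1.        ]])}
{'fov_y': 42.63584667524535, 'cx': 312.85439474461236, 'cy': 240.8741099430866, 'camera_from_world': array([[-0.02274   , -0.99962038,  0.01555616,  0.09275779],
       [ 0.98545498, -0.01979118,  0.16878031, -0.52817613],
       [-0.16840836,  0.01916796,  0.98553093, -0.94703346],
       [ 0.        ,  0.        ,  0.        ,  1.        ]])}
{'time': 0.1, 'joint_positions': array([ 1.23187151e+00,  8.78679574e-02,  1.37207297e+00, -4.79727413e-05,
        1.68359195e+00, -1.03095049e-01]), 'qvel': array([ 0.00085472, -0.00307231, -0.00345584,  0.00017759, -0.00160208,
        0.00114937]), 'joint_torque': array([ 3.29289287e-03, -3.41253018e+01, -3.03302264e+01,  7.20062549e-02,
        3.03897355e-02, -8.47782985e-05]), 'tool_pos': array([0.12836831, 0.53432701, 0.21244368]), 'ee_rot': array([-3.13965783e+00, -1.52247303e-04,  2.90575738e+00]), 'wrist_force': array([-0.03084861,  0.76894249, -0.03940459]), 'wrist_torque': array([ 0.02508219, -0.02319965, -0.0173702 ]), 'width': 0.09390794997979175}
```

View pics/side0.png

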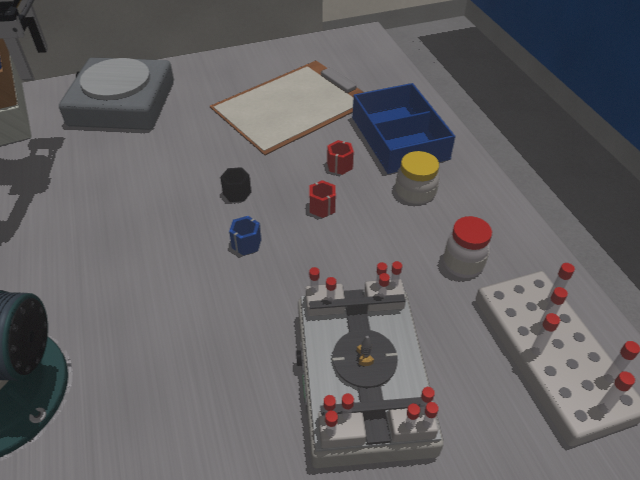

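View pics/top0.png

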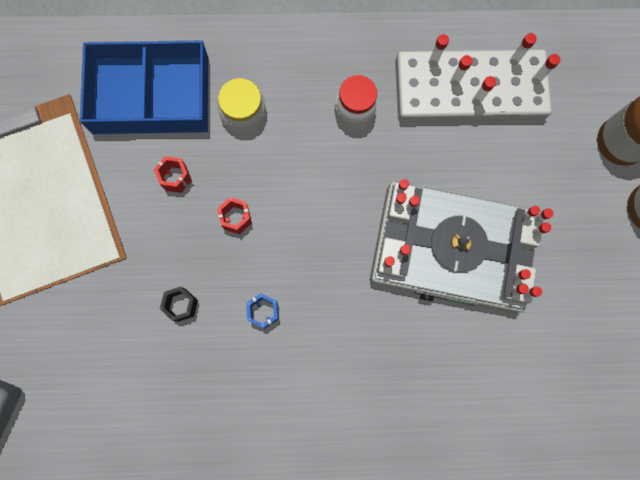

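Candidates: red nut A at top (172,174) / side (340,157); red nut B at top (234,216) / side (323,198); blue at top (263,311), black at top (180,304); the other red things are tube caps and a jar lid. I expect B, the red nut lower in the top view, to be the one nearest the base. Next I'll crop it and measure.

```bash
cat >> h.py <<'E'
def K(s):
    f=240/np.tan(np.radians(s['fov_y']/2)); return f,s['cx'],s['cy']
def proj(s,p):
    f,cx,cy=K(s); T=s['camera_from_world']; c=T[:3,:3]@np.asarray(p)+T[:3,3]
    return np.array([cx+f*c[0]/-c[2], cy-f*c[1]/-c[2]])
def ray(s,uv):
    f,cx,cy=K(s); T=s['camera_from_world']; R=T[:3,:3]
    d=R.T@np.array([(uv[0]-cx)/f,-(uv[1]-cy)/f,-1]); return -R.T@T[:3,3], d/np.linalg.norm(d)
def plane(s,uv,z):
    o,d=ray(s,uv); return o+d*(z-o[2])/d[2]
def tri(s1,u1,s2,u2):
    o1,d1=ray(s1,u1);o2,d2=ray(s2,u2)
    A=np.c_[d1,-d2]; t=np.linalg.lstsq(A,o2-o1,rcond=None)[0]
    a=o1+d1*t[0]; b=o2+d2*t[1]; return (a+b)/2, np.linalg.norm(a-b)
def crop(s,c,r,fn,k=8):
    x,y=int(c[0]),int(c[1]); im=s['pixels'][max(0,y-r):y+r,max(0,x-r):x+r,::-1]
    im=cv2.resize(im,None,fx=k,fy=k,interpolation=cv2.INTER_CUBIC)
    return im
E
python3 - <<'E'
from h import *
import pickle
t=pickle.load(open('top0.pkl','rb'));s=pickle.load(open('side0.pkl','rb'))
for nm,u,v in [('A',(172,174),(340,157)),('B',(234,216),(323,198)),('blue',(263,311),(245,235)),('black',(180,304),(236,184)),('stud',(461,242),(366,345))]:
    p,e=tri(t,u,s,v); print(nm,p.round(4),e.round(4),np.hypot(*p[:2]).round(3))
a=np.hstack([crop(t,(234,216),24,'',8),crop(s,(323,198),24,'',8)]);cv2.imwrite('pics/c1.png',a)
a=np.hstack([crop(t,(461,242),36,'',10)[:,:],]);cv2.imwrite('pics/c2.png',cv2.resize(a,(590,590)))
a=crop(s,(366,358),38,'',8);cv2.imwrite('pics/c3.png',cv2.resize(a,(590,590)))
E
```

```text
A [0.6504 0.3143 0.022 ] 0.0033 0.722
B [0.5775 0.2104 0.0244] 0.0005 0.615
blue [0.4187 0.164  0.0258] 0.0033 0.45
black [0.4332 0.2969 0.0271] 0.0025 0.525
stud [ 0.5161 -0.1459  0.0906] 0.0006 0.536
```

View pics/c1.png

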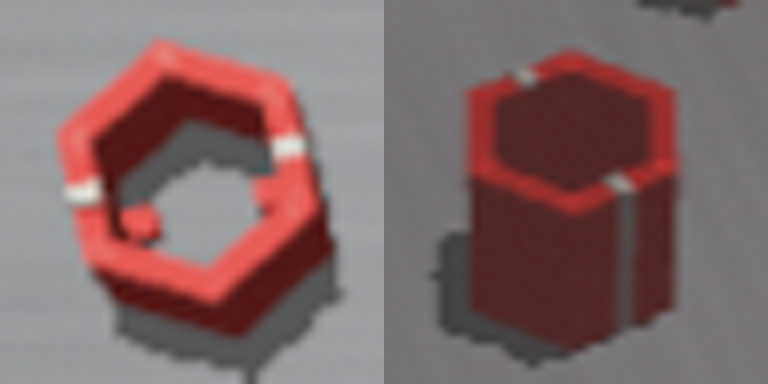

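View pics/c2.png

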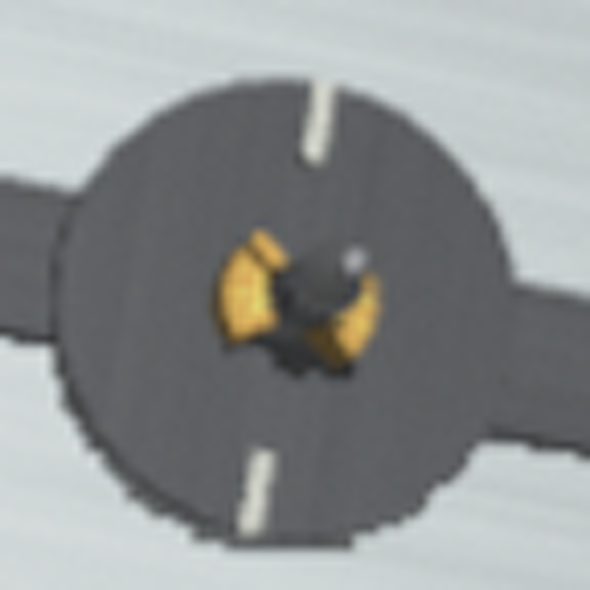

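View pics/c3.png

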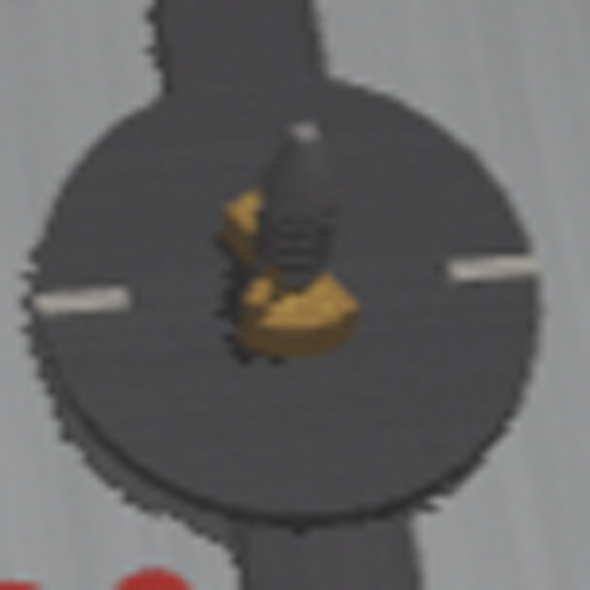

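The crop shows B upright, a hex with white marks at top (220,216) and (246,210). Its distance of 0.615 m is less than A's 0.722 m, so I choose B. Now the precise marks and disc lines.

```bash
python3 - <<'E'
from h import *
import pickle
t=pickle.load(open('top0.pkl','rb'));s=pickle.load(open('side0.pkl','rb'))
def px(o,k,c): return np.array([o[0]+(c[0]+.5)/k-.5,o[1]+(c[1]+.5)/k-.5])
T=[px((210,192),8,c) for c in [(84,191),(290,147)]]
S=[px((299,174),8,c) for c in [(143,77),(236,183)]]
P=[tri(t,a,s,b) for a,b in zip(T,S)]
for p in P: print('mark',p[0].round(4),p[1].round(4))
c=(P[0][0]+P[1][0])/2; d=P[1][0]-P[0][0]; print('nut top c',c,'len',np.hypot(*d[:2]),'yaw',np.degrees(np.arctan2(d[1],d[0])))
for n,z,X in(('top',t,T),('side',s,S)):
    a,b=plane(z,X[0],.044),plane(z,X[1],.044); print(n,((a+b)/2).round(4),np.linalg.norm(a-b).round(4),np.degrees(np.arctan2(*(b-a)[[1,0]])))
# red rim outer hull by colour (bright red top face) 
for n,z,cc in(('top',t,(234,216)),('side',s,(323,198))):
    im=z['pixels'].astype(int); r,g,b=im[...,0],im[...,1],im[...,2]
    m=((r>(150 if n=='top' else 115))&(r-g>60)); mm=np.zeros_like(m); mm[cc[1]-24:cc[1]+24,cc[0]-24:cc[0]+24]=1; m&=mm
    ys,xs=np.nonzero(m); h=cv2.convexHull(np.c_[xs,ys].astype(np.int32)); W=np.array([plane(z,q,.044)[:2] for q in h[:,0]])
    (rc,sz,an)=cv2.minAreaRect(W.astype(np.float32)); M=cv2.moments(W.astype(np.float32)); print(n,'hull centre',M['m10']/M['m00'],M['m01']/M['m00'],'sz',sz,an)
# disc lines
k2=590/72;k3=590/76
ct=[px((425,206),k2,c) for c in[(323,82),(315,162),(260,450),(250,533)]]
cs=[px((328,320),k3,c) for c in[(540,265),(450,270),(128,298),(36,301)]]
for name,m in(('same',cs),('rev',cs[::-1])):
    Q=[tri(t,a,s,b) for a,b in zip(ct,m)]
    print(name,[ (q[0].round(4).tolist(),round(q[1],4)) for q in Q])
for n,z,X in(('top',t,ct),('side',s,cs)):
    W=np.array([plane(z,x,.066) for x in X]); print(n,W.round(4).tolist(),'mid',W.mean(0)); d=W[0]-W[3]; print(np.degrees(np.arctan2(d[1],d[0])))
# disc ellipse in both
o=robot.get_obs(); print(o['time'],np.degrees(o['ee_rot']))
E
```

```text
mark [0.5728 0.2307 0.0458] 0.0033
mark [0.5809 0.189  0.0471] 0.0031
nut top c [0.57686202 0.20983563 0.04647288] len 0.042485069090237235 yaw -78.97915065319204
top [0.579  0.2099 0.044 ] 0.0425 -78.71561153177497
side [0.5761 0.2122 0.044 ] 0.0415 -77.8696794334352
top hull centre 0.578658350905852 0.20992037129687074 sz (0.04857344925403595, 0.054064251482486725) 41.067413330078125
side hull centre 0.5754636238793222 0.21145309614325478 sz (0.051336560398340225, 0.046295251697301865) 75.21600341796875
same [([0.5605, -0.1592, 0.067], np.float64(0.0032)), ([0.5444, -0.1561, 0.0689], np.float64(0.0033)), ([0.4886, -0.1425, 0.0671], np.float64(0.0035)), ([0.4724, -0.1391, 0.0691], np.float64(0.0035))]
rev [([0.5106, -0.1489, 0.0955], np.float64(0.0892)), ([0.5133, -0.1494, 0.0829], np.float64(0.059)), ([0.5168, -0.1506, 0.0649], np.float64(0.0534)), ([0.5153, -0.1528, 0.0694], np.float64(0.0851))]
top [[0.5624, -0.1598, 0.066], [0.5466, -0.1572, 0.066], [0.4905, -0.143, 0.066], [0.4745, -0.1401, 0.066]] mid [ 0.51849496 -0.15005321  0.066     ]
-12.644458465266194
side [[0.5592, -0.1586, 0.066], [0.5436, -0.1545, 0.066], [0.4871, -0.1418, 0.066], [0.4714, -0.1373, 0.066]] mid [ 0.51532137 -0.14804703  0.066     ]
-13.636921519283478
0.1 [-1.79889143e+02 -8.72312788e-03  1.66487634e+02]
```

```bash
cat >> h.py <<'E'
from scipy.spatial.transform import Rotation as Ro
def go(p,yaw,n=1):
    """tool-frame shift (cm) per row and turn/row about tool z (deg, + = clockwise)"""
    o=robot.get_obs(); R=Ro.from_euler('xyz',o['ee_rot']); 
    Y=np.degrees(o['ee_rot'][2]); dy=-((yaw-Y+180)%360-180)
    d=np.asarray(p)-o['tool_pos']; print('t',o['time'],'turn',round(dy,2),'tilt',np.degrees(o['ee_rot'][:2]).round(2), 'tool shift now cm',(R.inv().apply(d)*100).round(2))
    for i in range(n):
        Ri=R*Ro.from_rotvec([0,0,np.radians(dy*i/n)])
        print((Ri.inv().apply(d)*100/n).round(2),round(dy/n,2))
E
python3 -c "
from h import *
go([.5775,.211,.18],71.7,10)"
```

```text
t 0.1 turn 94.79 tilt [-1.7989e+02 -1.0000e-02] tool shift now cm [-51.23 -20.94   3.28]
[-5.12 -2.09  0.33] 9.48
[-5.4  -1.22  0.33] 9.48
[-5.52 -0.32  0.33] 9.48
[-5.5   0.6   0.33] 9.48
[-5.33  1.5   0.33] 9.48
[-5.01  2.35  0.33] 9.48
[-4.55  3.15  0.33] 9.48
[-3.97  3.85  0.33] 9.48
[-3.28  4.45  0.33] 9.48
[-2.51  4.93  0.33] 9.48
```

Emit:
arm_command(plan=[-5.1,-2.1,0.3,0,0,9.5,0,-5.4,-1.2,0.3,0,0,9.5,0,-5.5,-0.3,0.3,0,0,9.5,0,-5.5,0.6,0.3,0,0,9.5,0,-5.3,1.5,0.3,0,0,9.5,0,-5.0,2.35,0.3,0,0,9.5,0,-4.55,3.15,0.3,0,0,9.5,0,-4.0,3.85,0.3,0,0,9.5,0])

```text
time: 1.1
tool_pos: [0.4881, 0.2749, 0.1889]
ee_rot: [-3.141, 0.0, 1.574]
wrist_force: [0.1, 1.0, 0.1]
width: 0.0938
```

```bash
python3 -c "
from h import *
go([.5775,.211,.12],71.7,3)"
```

```text
t 1.1 turn 18.47 tilt [-179.96    0.  ] tool shift now cm [-6.42  8.92  6.88]
[-2.14  2.97  2.29] 6.16
[-1.81  3.19  2.29] 6.16
[-1.46  3.36  2.29] 6.16
```

Emit:
arm_command(plan=[-2.1,3.0,2.3,0,0,6.2,0,-1.8,3.2,2.3,0,0,6.2,0,-1.4,3.3,2.2,0,0,6.1,0,0,0,0,0,0,0,0,0,0,0,0,0,0,0])

```text
time: 1.72
tool_pos: [0.5763, 0.2143, 0.1214]
ee_rot: [-3.141, -0.0, 1.257]
wrist_force: [-0.3, 0.6, 1.0]
width: 0.0942
```

```bash
python3 - <<'E'
from h import *
go([.5775,.211,.12],71.7,1)
t=snap('top','t1');s=snap('side','s1')
print(proj(t,[.5775,.211,.044]))
a=np.hstack([crop(t,(240,215),50,'',4),crop(s,(323,180),50,'',4)]);cv2.imwrite('pics/c4.png',a)
E
```

```text
t 1.725 turn 0.34 tilt [-1.7994e+02 -1.0000e-02] tool shift now cm [-0.28  0.22  0.14]
[-0.28  0.22  0.14] 0.34
[232.27802191 213.62181053]
```

View pics/c4.png

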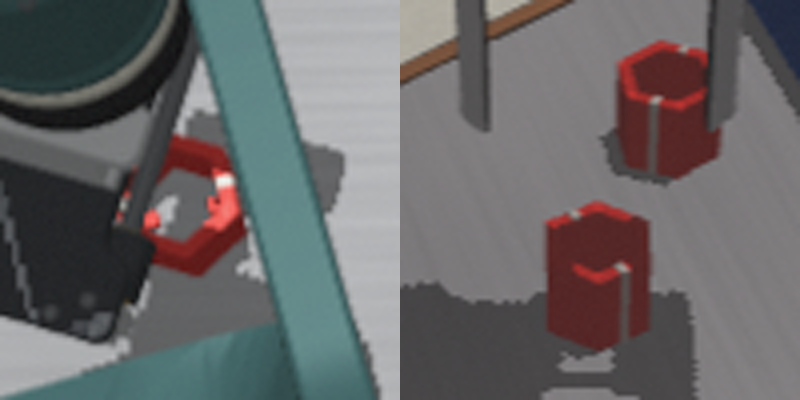

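Side view: the two fingers straddle the target nut (crop centre about (598,275)), clear of the farther red nut behind. Checking the projected tips against the image, then descending.

```bash
python3 - <<'E'
from h import *
s=snap('side'); o=robot.get_obs(); R=Ro.from_euler('xyz',o['ee_rot'])
for y in(-.053,.053): print(proj(s,o['tool_pos']+R.apply([0,y,.008])))
E
```

```text
[291.86390237 159.21804889]
[352.45752566 158.57861989]
```

Emit:
arm_command(plan=[-0.25,0.2,2.5,0,0,0.3,0,0,0,4.0,0,0,0,0,0,0,3.0,0,0,0,0,0,0,0.9,0,0,0,0,0,0,0,0,0,0,0])

```text
time: 2.5
tool_pos: [0.5778, 0.2115, 0.0181]
ee_rot: [3.141, -0.0, 1.252]
wrist_force: [-0.3, -0.0, 0.6]
width: 0.0937
```

```bash
python3 - <<'E'
from h import *
go([.5775,.211,.015],71.7,1)
t=snap('top','t2');s=snap('side','s2')
a=np.hstack([crop(t,(240,215),50,'',4),crop(s,(323,190),50,'',4)]);cv2.imwrite('pics/c5.png',a)
E
```

```text
t 2.5 turn 0.04 tilt [ 1.7998e+02 -3.0000e-02] tool shift now cm [-0.06 -0.01  0.31]
[-0.06 -0.01  0.31] 0.04
```

View pics/c5.png

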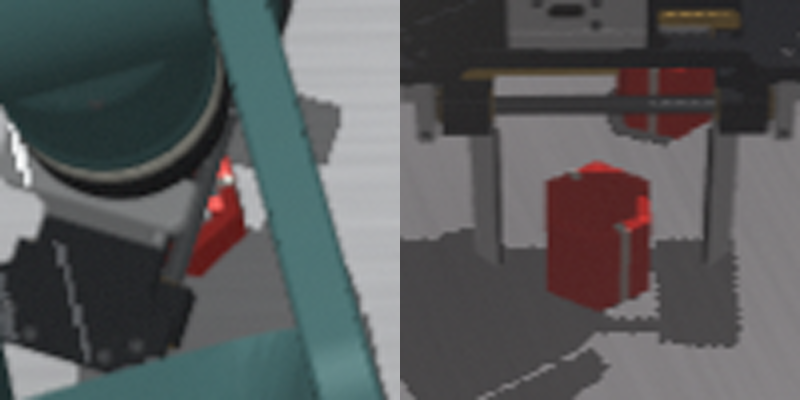

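The fingers stand either side of the nut. Lower 3 mm and close.

Emit:
arm_command(plan=[0,0,0.3,0,0,0,0.2,0,0,0,0,0,0,0.5,0,0,0,0,0,0,0.8,0,0,0,0,0,0,1,0,0,0,0,0,0,1,0,0,0,0,0,0,1,0,0,0,0,0,0,1,0,0,0,0,0,0,1])

```text
time: 3.6
tool_pos: [0.5777, 0.211, 0.0145]
ee_rot: [-3.141, -0.0, 1.251]
wrist_force: [-1.2, 0.6, 1.2]
width: 0.0477
```

Emit:
arm_command(plan=[0,0,-2,0,0,0,1,0,0,-5,0,0,0,1,0,0,-5.5,0,0,0,1,0,0,-5,0,0,0,1,0,0,0,0,0,0,1])

```text
time: 4.22
tool_pos: [0.581, 0.2116, 0.1975]
ee_rot: [3.13, -0.008, 1.251]
wrist_force: [0.3, 0.2, -0.9]
width: 0.0482
```

```bash
python3 - <<'E'
from h import *
go([.517,-.149,.19],66.9,8)
o=robot.get_obs();print(o['width'],o['wrist_force'])
s=snap('side','s3')
E
```

```text
t 4.225 turn 4.79 tilt [179.31  -0.44] tool shift now cm [-36.25   5.25   0.54]
[-4.53  0.66  0.07] 0.6
[-4.52  0.7   0.07] 0.6
[-4.52  0.75  0.07] 0.6
[-4.51  0.8   0.07] 0.6
[-4.5   0.85  0.07] 0.6
[-4.49  0.89  0.07] 0.6
[-4.48  0.94  0.07] 0.6
[-4.47  0.99  0.07] 0.6
0.04821448622114128 [ 0.34744035  0.20693134 -0.93750115]
```

View pics/s3.png

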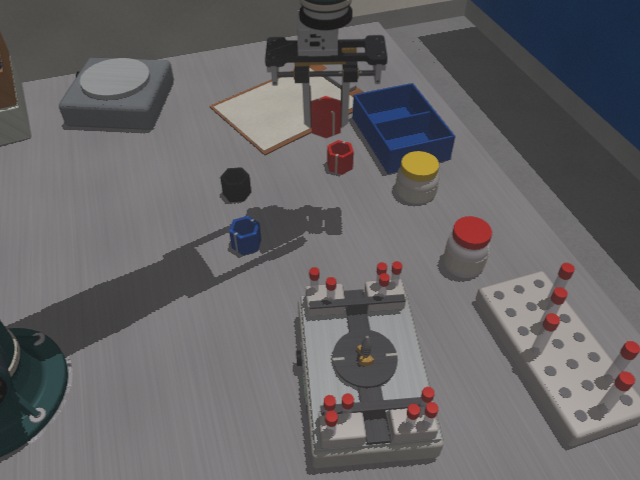

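The nut hangs between the fingers at about (325,117); the other nuts are untouched. Moving over to the stud.

Emit:
arm_command(plan=[-4.5,0.65,0,0,0,0.6,1,-4.5,0.7,0,0,0,0.6,1,-4.5,0.75,0,0,0,0.6,1,-4.5,0.8,0,0,0,0.6,1,-4.5,0.85,0,0,0,0.6,1,-4.5,0.9,0,0,0,0.6,1,-4.5,0.95,0,0,0,0.6,1,-4.5,1.0,0,0,0,0.6,1])

```text
time: 5.28
tool_pos: [0.5125, -0.1506, 0.187]
ee_rot: [-3.137, 0.0, 1.167]
wrist_force: [0.5, -0.3, -1.1]
width: 0.0479
```

Emit:
arm_command(plan=[0,0,0,0,0,0,1,0,0,0,0,0,0,1])

```text
time: 5.52
tool_pos: [0.5134, -0.149, 0.1878]
ee_rot: [-3.138, -0.001, 1.167]
wrist_force: [-0.1, 0.4, -1.2]
width: 0.0481
```

```bash
python3 - <<'E'
from h import *
go([.517,-.149,.15],66.9,1)
t=snap('top','t4');s=snap('side','s4')
o=robot.get_obs();print(o['width'],o['wrist_force'],o['tool_pos'])
p=o['tool_pos']; print('nut proj',proj(t,p+[0,0,.0075]),proj(s,p+[0,0,.0075]))
a=np.hstack([crop(t,(461,225),50,'',4),crop(s,(366,290),50,'',4)]);cv2.imwrite('pics/c6.png',a)
E
```

```text
t 5.525 turn -0.03 tilt [-1.7982e+02 -4.0000e-02] tool shift now cm [0.14 0.34 3.78]
[0.14 0.34 3.78] -0.03
0.047418421902567995 [-0.50161753 -0.29788483  0.0622807 ] [ 0.5139238  -0.14837243  0.18855948]
nut proj [482.38492877 230.444188  ] [370.12861748 300.59094585]
```

View pics/c6.png

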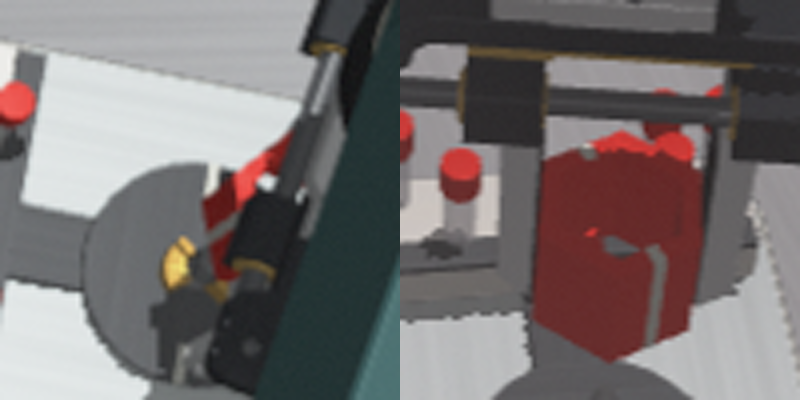

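View pics/s4.png

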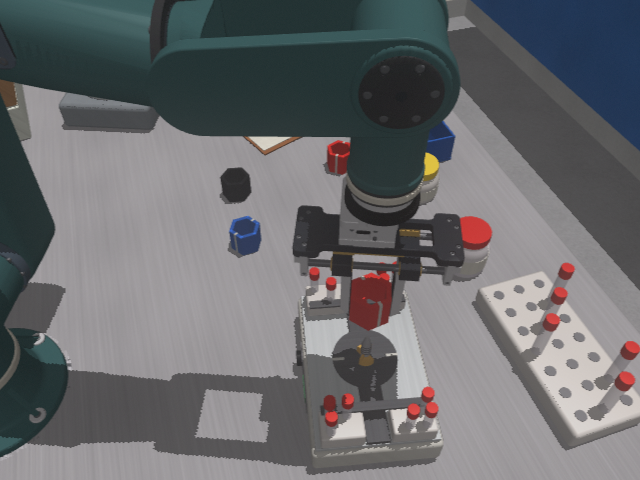

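Emit:
arm_command(plan=[0.15,0.3,2.0,0,0,0,1,0,0,2.6,0,0,0,1,0,0,0,0,0,0,1,0,0,0,0,0,0,1])

```text
time: 6.12
tool_pos: [0.518, -0.1488, 0.1443]
ee_rot: [3.141, -0.0, 1.169]
wrist_force: [0.3, 0.3, -1.1]
width: 0.0477
```

```bash
python3 - <<'E'
from h import *
go([.517,-.149,.14],66.9,1)
t=snap('top','t5');s=snap('side','s5')
o=robot.get_obs();print(o['width'],o['wrist_force'],o['tool_pos'])
p=o['tool_pos']; print('nut top proj',proj(t,p+[0,0,.0295]),proj(s,p+[0,0,.0295]))
a=np.hstack([crop(t,(461,225),40,'',5),crop(s,(366,310),40,'',5)]);cv2.imwrite('pics/c7.png',a)
E
```

```text
t 6.125 turn 0.06 tilt [ 1.7994e+02 -1.0000e-02] tool shift now cm [-0.06 -0.08  0.43]
[-0.06 -0.08  0.43] 0.06
0.04780644910664984 [-0.77502972 -0.41894056 -1.59061497] [ 0.5183168  -0.14930551  0.14503242]
nut top proj [478.43324883 230.20138282] [372.54999275 310.53753889]
```

View pics/c7.png

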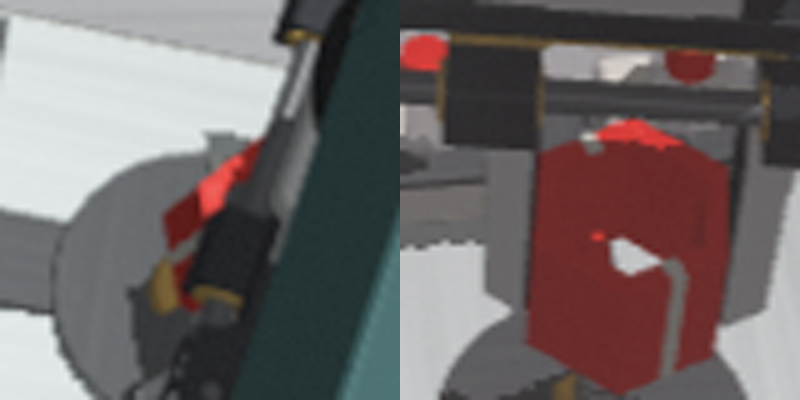

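```bash
python3 - <<'E'
from h import *
import pickle
s=pickle.load(open('side0.pkl','rb'))
for z in(.1715,.1745):
    a=plane(s,(364.4-.4,298.6-.4),z);b=plane(s,(380.4-.4,323.6-.4),z);d=b-a
    print((a+b)/2,np.linalg.norm(d),np.degrees(np.arctan2(d[1],d[0])))
E
```

```text
[ 0.51853859 -0.14702162  0.1715    ] 0.04184622601216273 -83.64763718238318
[ 0.5175435  -0.14892616  0.1745    ] 0.041637829820860985 -83.6476371823832
```

Side view: nut above the stud, rim marks at about (364,298) and (380,323), yaw -83.6°, which is 70° clockwise of the lines at -13°. The nut is about 1.5 mm off in x; I'll correct that and lower onto the tip.

Emit:
arm_command(plan=[-0.05,-0.12,0.4,0,0,0,1,0,0,1.0,0,0,0,1,0,0,1.0,0,0,0,1,0,0,1.0,0,0,0,1,0,0,0.6,0,0,0,1,0,0,0,0,0,0,1,0,0,0,0,0,0,1])

```text
time: 7.1
tool_pos: [0.5164, -0.1495, 0.1038]
ee_rot: [3.141, -0.0, 1.167]
wrist_force: [0.5, -0.4, -0.4]
width: 0.0476
```

```bash
python3 - <<'E'
from h import *
go([.5167,-.149,.0905],66.9,1)
t=snap('top','t6');s=snap('side','s6')
o=robot.get_obs();print(o['width'],o['wrist_force'],o['wrist_torque'],o['tool_pos'])
a=np.hstack([crop(t,(461,235),40,'',5),crop(s,(366,330),40,'',5)]);cv2.imwrite('pics/c8.png',a)
E
```

```text
t 7.1 turn -0.01 tilt [ 1.7996e+02 -1.0000e-02] tool shift now cm [0.05 0.01 1.33]
[0.05 0.01 1.33] -0.01
0.04821343993712726 [-0.34824275  0.1808531  -1.10475835] [-0.09280267  0.10555076  0.01539117] [ 0.51651049 -0.14951594  0.1040298 ]
```

View pics/c8.png

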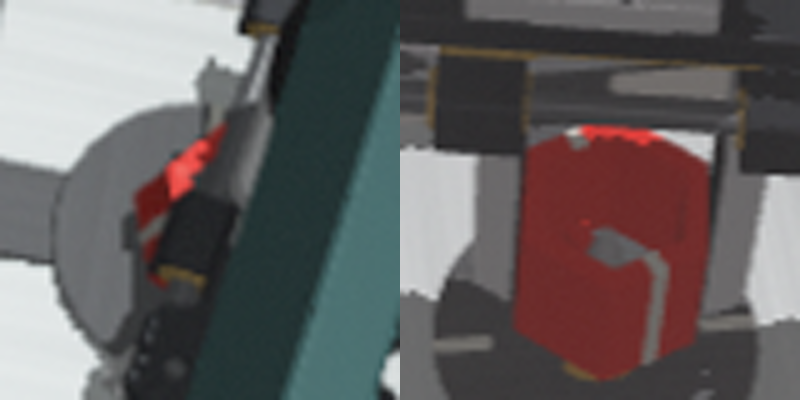

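No contact force, and the stud is already about 26 mm inside the nut. Lowering on toward the thread top.

Emit:
arm_command(plan=[0,0,0.5,0,0,0,1,0,0,0.5,0,0,0,1,0,0,0,0,0,0,1,0,0,0,0,0,0,1])

```text
time: 7.7
tool_pos: [0.5161, -0.1494, 0.0934]
ee_rot: [-3.141, -0.0, 1.167]
wrist_force: [-0.5, -0.1, -1.5]
width: 0.0479
```

Emit:
arm_command(plan=[0,0,0.2,0,0,0,1,0,0,0,0,0,0,1,0,0,0,0,0,0,1])

```text
time: 8.07
tool_pos: [0.5162, -0.1494, 0.0915]
ee_rot: [3.142, -0.0, 1.167]
wrist_force: [0.2, 0.1, 0.1]
width: 0.0479
```

Emit:
arm_command(plan=[0,0,0.1,0,0,0,1,0,0,0,0,0,0,1,0,0,0,0,0,0,1])

```text
time: 8.45
tool_pos: [0.5162, -0.1494, 0.0905]
ee_rot: [3.142, -0.0, 1.167]
wrist_force: [0.3, 0.3, -0.2]
width: 0.0482
```

Emit:
arm_command(plan=[0,0,0.1,0,0,0,1,0,0,0,0,0,0,1,0,0,0,0,0,0,1])

```text
time: 8.82
tool_pos: [0.5162, -0.1494, 0.0904]
ee_rot: [3.141, -0.0, 1.168]
wrist_force: [-2.0, -0.4, 5.4]
width: 0.0476
```

Contact at TCP z 0.0905, where expected: the nut rests on the thread (force +5 N). Now turning anticlockwise, easing the press by a hair.

Emit:
arm_command(plan=[0,0,-0.05,0,0,-5,1,0,0,0,0,0,-7,1,0,0,0,0,0,-7,1,0,0,0,0,0,-7,1,0,0,0,0,0,-7,1,0,0,0,0,0,-7,1,0,0,0,0,0,0,1,0,0,0,0,0,0,1])

```text
time: 9.82
tool_pos: [0.5167, -0.1494, 0.0901]
ee_rot: [3.14, 0.001, 1.864]
wrist_force: [0.8, 0.3, 0.0]
width: 0.048
```

```bash
python3 - <<'E'
from h import *
go([.5164,-.1494,.0905],136.9,1)
s=snap('side','s7')
o=robot.get_obs();print(o['width'],o['wrist_force'],o['wrist_torque'],o['tool_pos'])
a=np.hstack([crop(s,(366,330),60,'',6)]);cv2.imwrite('pics/c9.png',a[:590])
E
```

```text
t 9.825 turn -30.11 tilt [1.7993e+02 3.0000e-02] tool shift now cm [ 0.01 -0.03 -0.04]
[ 0.01 -0.03 -0.04] -30.11
0.04772125485393745 [2.35159695 0.08924422 1.39360854] [-0.03429312 -0.16632591  0.04147341] [ 0.51647229 -0.14944095  0.08998099]
```

View pics/c9.png

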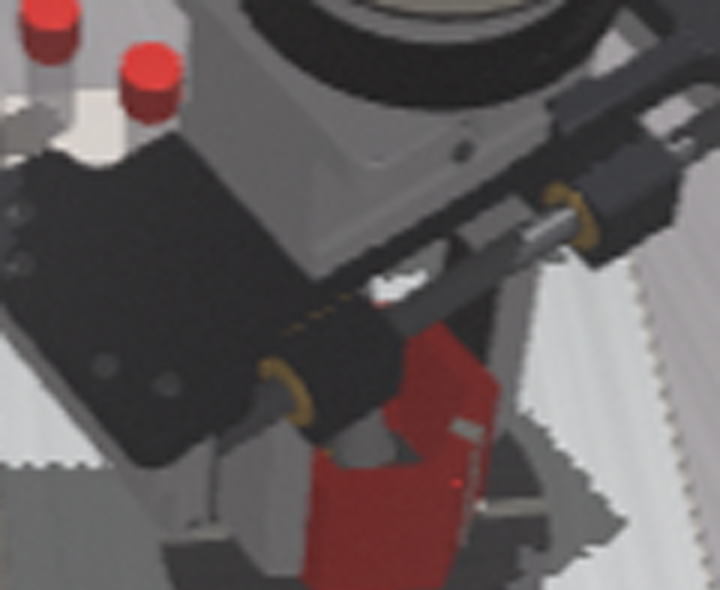

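The nut still stands upright in the grip, its mark at crop (465,430) having turned 40° toward the right-hand line (510,507). Turning the last 30°.

Emit:
arm_command(plan=[0,0,0,0,0,-6,1,0,0,0,0,0,-6,1,0,0,0,0,0,-6,1,0,0,0,0,0,-6,1,0,0,0,0,0,-6,1,0,0,0,0,0,0,1,0,0,0,0,0,0,1])

```text
time: 10.75
tool_pos: [0.5157, -0.1493, 0.0894]
ee_rot: [-3.141, -0.001, 2.387]
wrist_force: [0.4, -0.5, -1.0]
width: 0.0478
```

```bash
python3 - <<'E'
from h import *
go([.5164,-.1494,.0905],136.9,1)
s=snap('side','s8');t=snap('top','t8')
o=robot.get_obs();print(o['width'],o['wrist_force'],o['wrist_torque'],o['tool_pos'])
a=np.hstack([crop(s,(366,340),50,'',4),crop(t,(461,240),50,'',4)]);cv2.imwrite('pics/c10.png',a[:590])
E
```

```text
t 10.75 turn -0.12 tilt [-1.7997e+02 -6.0000e-02] tool shift now cm [-0.06  0.04 -0.11]
[-0.06  0.04 -0.11] -0.12
0.04770489301072384 [ 0.05951557 -0.05479642 -1.48780896] [-0.02171655  0.02029607  0.0271297 ] [ 0.51595641 -0.1493626   0.08973747]
```

View pics/c10.png

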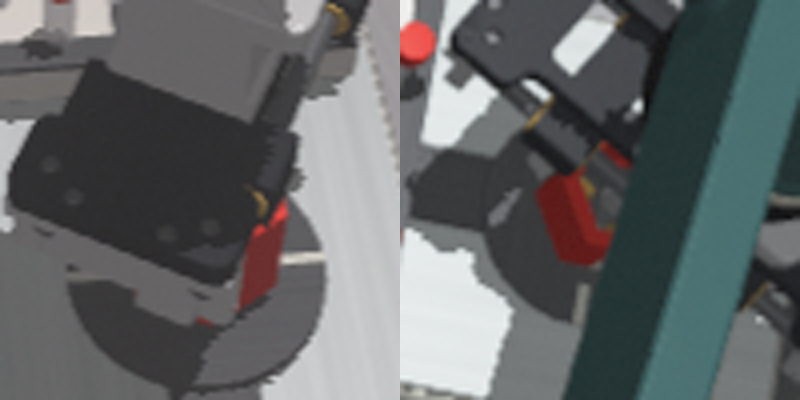

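Force has gone to minus the nut's weight and z is 1 mm lower: lugs over the gaps. Lowering it in.

Emit:
arm_command(plan=[0,0,0.2,0,0,0,1,0,0,0.2,0,0,0,1,0,0,0,0,0,0,1,0,0,0,0,0,0,1])

```text
time: 11.35
tool_pos: [0.5162, -0.1494, 0.0859]
ee_rot: [3.142, -0.0, 2.389]
wrist_force: [-1.0, -0.8, -0.6]
width: 0.048
```

Emit:
arm_command(plan=[0,0,0.2,0,0,0,1,0,0,0.2,0,0,0,1,0,0,0,0,0,0,1,0,0,0,0,0,0,1])

```text
time: 11.85
tool_pos: [0.5161, -0.1494, 0.0819]
ee_rot: [3.142, -0.0, 2.389]
wrist_force: [0.8, -0.5, -0.2]
width: 0.0483
```

The nut went down 8 mm inside the thread gaps without resistance. Releasing for the last ~1.4 mm.

Emit:
arm_command(plan=[0,0,0.1,0,0,0,1,0,0,0,0,0,0,1,0,0,0,0,0,0,0.4,0,0,0,0,0,0,0.2,0,0,0,0,0,0,0,0,0,0,0,0,0,0,0,0,0,0,0,0,0,0,0,0,0,0,0,0])

```text
time: 12.85
tool_pos: [0.5162, -0.1494, 0.081]
ee_rot: [3.142, -0.0, 2.389]
wrist_force: [0.0, 0.1, 0.8]
width: 0.094
```

Emit:
arm_command(plan=[0,0,-1,0,0,0,0,0,0,-3,0,0,0,0,0,0,-5,0,0,0,0,0,0,-5,0,0,0,0])

```text
time: 13.35
tool_pos: [0.516, -0.1493, 0.223]
ee_rot: [3.141, 0.0, 2.389]
wrist_force: [0.4, -1.1, -0.3]
width: 0.0939
```

```bash
python3 -c "
from h import *
go([.42,.03,.25],136.9,4)"
```

```text
t 13.35 turn -0.01 tilt [1.7999e+02 1.0000e-02] tool shift now cm [19.26  6.53 -2.71]
[ 4.81  1.63 -0.68] -0.0
[ 4.81  1.63 -0.68] -0.0
[ 4.81  1.63 -0.68] -0.0
[ 4.81  1.63 -0.68] -0.0
```

Emit:
arm_command(plan=[4.8,1.6,-0.7,0,0,0,0,4.8,1.6,-0.7,0,0,0,0,4.8,1.6,-0.7,0,0,0,0,4.8,1.6,-0.7,0,0,0,0,4,3.5,0,0,0,0,0,4,3.5,0,0,0,0,0,0,0,0,0,0,0,0,0,0,0,0,0,0,0])

```text
time: 14.35
tool_pos: [0.4092, 0.1341, 0.2495]
ee_rot: [3.141, 0.001, 2.39]
wrist_force: [0.5, -0.0, 1.0]
width: 0.094
```

```bash
python3 - <<'E'
from h import *
s=snap('side','s9');t=snap('top','t9')
a=np.hstack([crop(s,(366,350),36,'',8),crop(t,(461,240),36,'',8)])[:, :];print(a.shape);cv2.imwrite('pics/c11.png',cv2.resize(a,None,fx=.69,fy=.69))
E
```

```text
(576, 1152, 3)
```

View pics/c11.png

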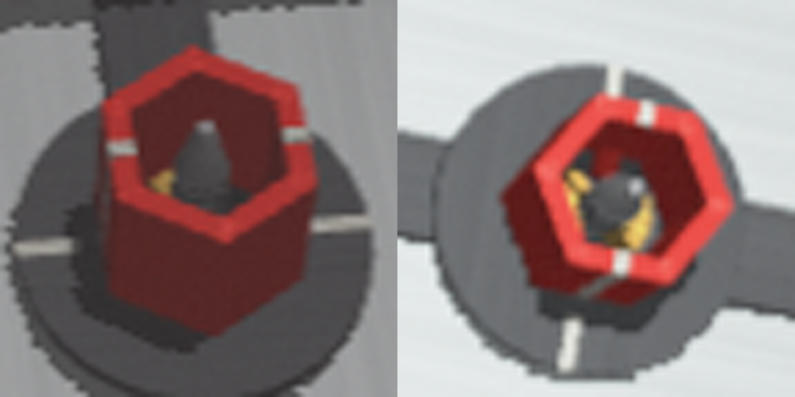

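View pics/t9.png

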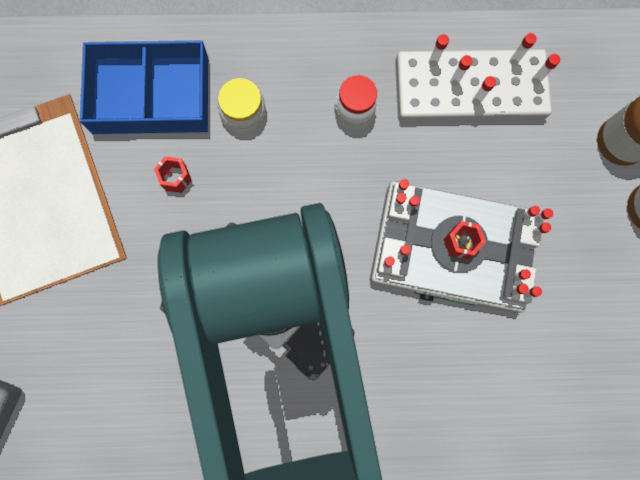

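Nut sits on the disc around the stud with its marks near the lines (side crop (121,148)/(295,134), top crop (647,113)/(621,262)). Checking height and angle in numbers.

```bash
python3 - <<'E'
from h import *
import pickle
t=pickle.load(open('top0.pkl','rb'));s=pickle.load(open('side0.pkl','rb'));k=5.52
f=lambda o,c:(o[0]+(c[0]+.5)/k-.5,o[1]+(c[1]+.5)/k-.5)
S=[f((330,314),(295,134)),f((330,314),(121,148))];T=[f((425,204),(647-397.5,113)),f((425,204),(621-397.5,262))]
P=[tri(t,a,s,b)for a,b in zip(T,S)];print(P)
d=P[0][0]-P[1][0];print((P[0][0]+P[1][0])/2,np.degrees(np.arctan2(d[1],d[0])))
for z,X in((t,T),(s,S)):
    a,b=[plane(z,x,.110) for x in X];d=a-b;print((a+b)/2,np.linalg.norm(d),np.degrees(np.arctan2(d[1],d[0])))
E
```

```text
[(array([ 0.53759357, -0.15485393,  0.11202974]), np.float64(0.0037463421205765975)), (array([ 0.496596  , -0.14520338,  0.11165324]), np.float64(0.0036230152511603324))]
[ 0.51709479 -0.15002865  0.11184149] -13.245902942113759
[ 0.5192637  -0.15090596  0.11      ] 0.04237613565069892 -13.437877717424438
[ 0.51575018 -0.14892777  0.11      ] 0.04221032645855844 -12.967726478310183
```

Rim height is 0.112 m raw; both earlier known heights also read about 2 mm high, so this matches 0.110 (home). The angle of -13.2° matches the lines. Handing in.

```bash
python3 -c "
from bench import robot,close_job
print(close_job()); print(robot.get_obs()['time'])"
```

```text
the job is handed in; nothing more can be done
None
the job is handed in; nothing more can be done
```

The red clamp nut is home on the shaker's stud: flat on the disc, marks on the lines, and let go. I handed the job in at about 14.5 s.

- **Pick:** I took the red nut nearer the base (0.615 m away, against 0.722 m for the other red one), gripped across two flats.
- **Setting down:** I lowered it onto the thread with its marks about 70° clockwise of the lines. It touched at the expected height, with about 5 N.
- **Backing off:** I turned it 70° anticlockwise until the upward force went away. I then lowered it 9 mm in the grip without resistance and released it within about 1 mm of the disc, so it did not make the full 10 mm drop on its own.

**Last checks**
- **Angle:** the marks are at -13.2°, against -12.6° to -13.6° for the lines.
- **Height:** the top rim reads 112 mm, against 110 mm expected. The two cameras disagree by about 3–4 mm, and the earlier bench and disc heights also read 1–3 mm high, so I take the nut to be home.
- **Position:** it is centred on the stud to within about 1 mm.
- **Clear of everything:** the gripper is open and well away, and the other red nut has not moved. The blue and black nuts were never touched, though the arm hid both in the last top view, so I saw them in place only in an earlier side view.

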